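# Lock the descaler bottle in its stand and open the safety cap

### The arm

A 6-joint arm with a two-finger parallel gripper is mounted at the origin on a cart in front of the work surface, level with it; the furniture and walls round the work are solid. World frame = base frame: x ahead of the robot, y to its left, z up, the work surface at z = 0. Lengths are in mm, angles in rad, forces in N, time in s.
With the tool pointing down it reaches from about 275 to 825 mm from the base axis. Payload 4.9 kg.
Tool frame: the origin (TCP) lies on the mounting face of the last link; the fingertips stand 173 mm ahead of it and the grasp point (between the pads) lies 155 mm ahead of it; z points along the fingers, y is the line along which they close (so a half turn about z gives the same grasp; the last joint's range is limited). The gripper opens to 85 mm and grips with 20 to 120 N. Pads are 22 mm wide; open, the fingers measure 114 mm over their backs; the gripper's body (76 mm by 85 mm) begins 54 mm behind the grasp point. The pads swing forward as they close: fully open they stand 13 mm farther back than shut.
Start: joints at [1.022, 0.326, -0.193, 1.052, 0, 1.437], TCP at [221.651, 503.379, 404.681] pointing down, gripper open.
Joint ranges: [-2.65, 2.65], [-0.97, 1.79], [-1.3, 1.35], [-1.93, 2.1], [-1.47, 1.37], [-3.14, 3.14]. Speed limits (rad/s): [2.57, 2.57, 3.14, 3.14, 3.14, 3.14].

### API

Orientations are given as [roll, pitch, yaw] about the fixed x, y, z axes, in that order (R = Rz(yaw) Ry(pitch) Rx(roll)).
In Python, from cell import arm gives the robot as it stands.
- The arm moves only by the shell command python3 -m pendant 'ROWS' [FORCE]. ROWS is JSON, a list of rows, each a list of 7 numbers: the turn, a rotation vector about the tool's x, y, z in degrees, then the shift along the tool's x, y, z in mm, then the closure, from 0 (fully open) to 1 (shut). A call has 1 to 8 rows; each row is the pose to reach, as a shift and turn from the pose commanded when the call began, along the tool's axes at that moment; what a row does not reach only later rows make up. A row lasts 1/8 s, in which the tool goes at most 62.5 mm and 10.7 degrees, less where a joint would pass 70% of its speed; a pose out of reach is approached as far as the arm can. A call with a gripper value outside its range is refused whole. The fingers move at their own pace and stop on an object; FORCE is the grip in N (left out, the last holds). Time passes only in rows, so rows that repeat a pose let the fingers close. It gives the time, the measured TCP pose, the force, the opening and the grip force at its end, in the units of the state.
- arm.state(): the state, without advancing time (a new reading comes with each control period).
- arm.camera(name): name is "scene" or "top" or "wrist"; returns the picture (400x640x3 uint8, red, green, blue); there is no depth.
- arm.calibration(name): a dict with "camera_matrix" (3x3 intrinsics, pixels), "eye" and "orientation" of the camera in the world; the wrist camera has in their place "tool_from_camera" (4x4, takes a point from camera to tool coordinates, whose origin is the TCP and whose axes are the flange's). Camera axes: x right, y up, looking along -z (the intrinsics and any distortion apply to the point x, -y, -z); pixel columns grow to the right and rows downward; lengths in mm; the calibration is good to about 2 mm. The wrist camera is an equidistant fisheye: a pixel r from the principal point sees the ray r / f radians off the axis. A picture is of the moment at which its call begins: read the wrist's pose just before it. calibration takes no time and is no camera call.
- arm.job_done(): hands the job in; it is judged then, once.
The state is a dict: "t": time; "qpos": joint angles; "joint_velocities": joint speeds; "tau": joint torques, N m; "tcp_pos": TCP position; "ee_rot": TCP orientation; "wrist_force": force on the tool from outside, world axes, zero at the start; "torque": the same for the moment, N m; "finger_gap": finger opening in mm; "gripper_force": force on a finger pad.
Only numpy, scipy, OpenCV 4.12 (cv2) and the standard library are available. Lean on these libraries where they do the work, as an engineer would, in place of code of your own. Each camera call takes 0.05 s, during which the arm holds its last target. There are 200 camera calls.

### The job

Slide the flat locking fork edgewise, fully home, into the slot at the foot of the grey stand and let it go, so that the swivelling blue descaler bottle cannot turn with its cap. Then press the white safety cap down, twist it anticlockwise until it is free, and lift it straight off. Finish still holding the cap upright in the gripper, at least 5 cm above its closed position over the bottle, with the fork left home and the other things undisturbed.

Things in the scene. Friction and masses are not known exactly. Their poses are not given: they have to be found in the camera images.
- stand: grey stand fixed to the table, 76 (x) x 92 (y) x 20 mm high; origin on the table under the bottle's axis, z up. Its slot opens to its own -x (towards the robot, turned up to 0.35 rad): 60 mm wide, 14 mm high from the table up, mouth at x = -38 mm with corners rounded 8 mm, back at x = +30 mm. The fork slides in along the stand's +x, flat on the table, x axes parallel.
- fork_home (a point): point fixed to the stand at x = -85 mm, y = 0, 32 mm above the table: where fork_grip lies when the fork is home, its shoulders touching the front of the stand (5 mm short still counts)
- bottle: blue bottle, 56 mm diameter to z = 74 mm, neck 24 mm from z = 94 mm; swivels freely on the stand (same origin, same axes at the start). Its square foot, 32 x 32 mm, z 1 to 11 mm, sits in the slot; the fork's prongs straddle it with 2 mm play each side, after which the bottle turns only about 0.2 rad. Without the fork it turns with the cap.
- bottle_cap_seat (a point): point on the bottle's axis, 119 mm above the table, where the centre of the closed cap lies
- cap_centre (a point): centre of the ribbed white push-and-turn cap, a loose part on the bottle, z up its axis: 45 mm diameter, 30 mm tall (15 mm above and below this point), red arrow on top, 30 g. Grasp across the diameter from above. Inner tabs sit locked under lugs of the neck; a spring pushes the cap up with 4 N.
- cap: the same cap, origin at the centre of its lower rim. To open: press down over 4 mm (5 to 6 mm is good, about 8 N; it bottoms at 6.5 mm) and, kept down, turn anticlockwise seen from above by 0.65 to 1.4 rad relative to the bottle (a stop follows); then it lifts straight off. A gripper turn of about 1.2 rad suits, as the bottle gives up to 0.2 rad. Clockwise is blocked.
- fork_grip (a point): centre of the orange upright grip tab of the locking fork, 32 mm above the table when it lies flat; x points along the prongs, z up. Tab 10 mm thick (y), 34 mm long (x), top 52 mm above the table. 110 to 225 g. The fork starts left or right of the stand, prongs pointing away from the robot; carried 2 to 4 mm off the table it slides home without rubbing.
- fork: the same fork, origin on its underside, 32 mm below fork_grip, same axes. Aluminium plate 6 mm thick, 80 mm wide, from x = -18 mm to its shoulders at x = +47 mm; then two prongs, 56 mm wide over all and 36 mm apart inside, round tips, end at x = +103 mm (the gap begins at x = 63 mm).
- striped_cup: small white cup with dark stripes, 65 x 88 x 50 mm; a bystander on the other side of the stand from the fork; leave alone
- jar: small jar with white lid, 64 mm wide, 87 mm tall; bystander at the back; leave alone
Not all that is in view belongs to the job. There is more than one size of the cap; the job needs the smaller.

How it is judged:
By the outcome, as a careful person would: the job done as asked, in the order asked, and still so for the second after the job is handed in, while the arm keeps its last pose, push and grip.
It also fails if it takes over 54 s, if anything falls off the work surface, if the arm or the gripper's body presses on something with over 40 N, if the wrist force passes 120 N, or if a joint passes its speed limit or range.

## Working session

There is one attempt and no reset: what is moved stays moved. The work goes in short steps, Python scripts to look and compute and a shell command to move; the robot and the scene stay as the last step left them, time stands still between calls to the robot, and variables do not carry over. Pictures are saved under pics/ and viewed, at most 10 in all, crops included, and the job is handed in when it is done.

```bash
mkdir -p pics; ls
python3 - <<'E'
from cell import arm
import cv2,numpy as np
s=arm.state();print({k:np.round(v,3).tolist() for k,v in s.items()})
for n in("scene","top"):
    cv2.imwrite(f"pics/{n}0.png",arm.camera(n)[:,:,::-1])
for n in("scene","top","wrist"):print(n,arm.calibration(n))
E
```

```text
pics
{'t': 0.0, 'qpos': [1.022, 0.327, -0.194, 1.052, -0.0, 1.437], 'joint_velocities': [0.0, 0.001, 0.002, 0.001, 0.0, 0.001], 'tau': [-0.001, -44.34, 26.244, 0.015, -0.0, -0.0], 'tcp_pos': [221.501, 503.118, 403.884], 'ee_rot': [-3.14, -0.0, 2.727], 'wrist_force': [-0.064, 0.268, -0.769], 'torque': [-0.034, -0.034, 0.006], 'gripper_force': 0.0, 'finger_gap': 85.182}
scene {'camera_matrix': array([[515.53283256,   0.        , 324.95635139],
       [  0.        , 515.53283256, 192.75639219],
       [  0.        ,   0.        ,   1.        ]]), 'eye': array([ -80.69976827, -667.91454547,  744.02001422]), 'orientation': array([ 0.96379758,  0.02035598, -0.81502524])}
top {'camera_matrix': array([[463.99972076,   0.        , 309.89289315],
       [  0.        , 463.99972076, 199.37381364],
       [  0.        ,   0.        ,   1.        ]]), 'eye': array([ 375.92898985,    3.47776084, 1177.32757575]), 'orientation': array([ 2.01626315e-01,  4.63084652e-05, -1.52079249e+00])}
wrist {'camera_matrix': array([[309.70691629,   0.        , 319.93523674],
       [  0.        , 309.70691629, 199.8762571 ],
       [  0.        ,   0.        ,   1.        ]]), 'tool_from_camera': array([[ 7.04271769e-04,  9.49934919e-01,  3.12447041e-01,
         7.98002368e+01],
       [ 9.99999641e-01, -5.21748929e-04, -6.67773932e-04,
         1.06203215e+00],
       [-4.71322866e-04,  3.12447399e-01, -9.49934945e-01,
         3.00009816e+01],
       [ 0.00000000e+00,  0.00000000e+00,  0.00000000e+00,
         1.00000000e+00]])}
```

View pics/scene0.png

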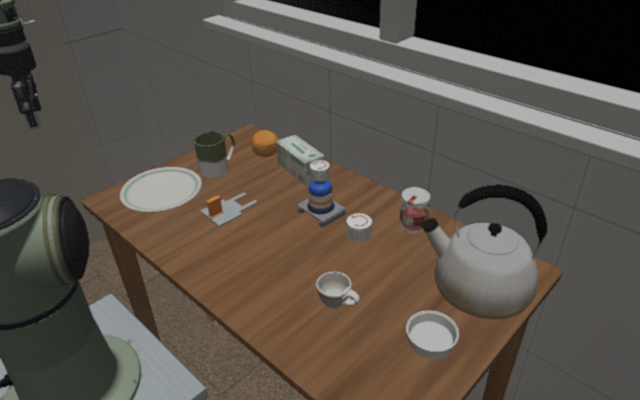

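View pics/top0.png

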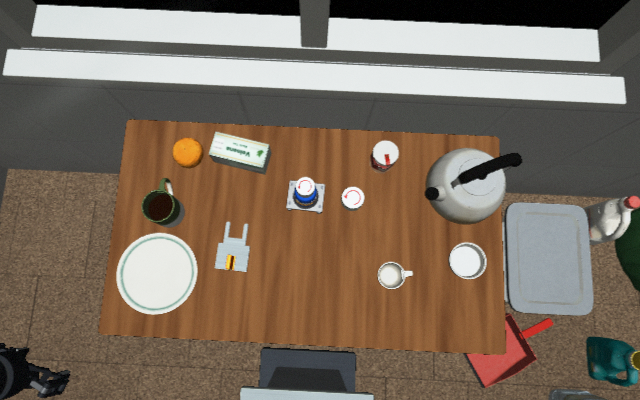

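The scene shows one fork with its orange tab at top (232,250) and the stand with the blue bottle at top (306,195). There are two white arrow caps: one on the bottle at top (306,186), scene (319,172), and a loose, larger one on the table at top (353,198), scene (359,228). The cap on the bottle is the one meant. The striped cup is at top (391,275) and the jar at top (385,155). I'll get rough positions and confirm with an enlarged crop.

```bash
cat > h.py <<'E'
import cv2,numpy as np
from scipy.spatial.transform import Rotation as Ro
from cell import arm
def pose(name,s=None):
    c=arm.calibration(name)
    if name!="wrist": return c["camera_matrix"],Ro.from_euler("xyz",c["orientation"]).as_matrix(),np.array(c["eye"])
    s=s or arm.state();T=Ro.from_euler("xyz",s["ee_rot"]).as_matrix();M=c["tool_from_camera"]
    return c["camera_matrix"],T@M[:3,:3],T@M[:3,3]+np.array(s["tcp_pos"])
def onplane(name,px,z,P=None):
    K,R,e=P or pose(name);px=np.atleast_2d(px).astype(float)
    u=(px[:,0]-K[0,2])/K[0,0];v=(px[:,1]-K[1,2])/K[1,1]
    if name=="wrist":
        r=np.hypot(u,v)+1e-9;d=np.c_[np.sin(r)*u/r,-np.sin(r)*v/r,-np.cos(r)]
    else:d=np.c_[u,-v,-np.ones(len(u))]
    d=d@R.T
    return e+d*((z-e[2])/d[:,2])[:,None]
def proj(name,p,P=None):
    K,R,e=P or pose(name);q=(np.atleast_2d(p)-e)@R;q=q*[1,-1,-1]
    u=q[:,:2]/q[:,2:]
    if name=="wrist":
        rr=np.hypot(q[:,0],q[:,1]);u=q[:,:2]/rr[:,None]*np.arctan2(rr,q[:,2])[:,None]
    return u*K[0,0]+K[:2,2]
def blob(m):
    c=max(cv2.findContours(m.astype(np.uint8),cv2.RETR_EXTERNAL,cv2.CHAIN_APPROX_NONE)[0],key=cv2.contourArea)
    return c[:,0,:]
E
python3 - <<'E'
from h import *
a=cv2.imread("pics/top0.png");h=cv2.cvtColor(a,cv2.COLOR_BGR2HSV)
def rect(x0,x1,y0,y1,f,z):
    m=np.zeros(h.shape[:2],bool);m[y0:y1,x0:x1]=f(h[y0:y1,x0:x1]);c=blob(m)
    p=onplane("top",c,z)[:,:2].astype(np.float32);r=cv2.minAreaRect(p);print(z,len(c),np.round(r[0],1),np.round(r[1],1),round(r[2],1),p.mean(0))
    return p
gray=lambda q:(q[...,1]<60)&(q[...,2]>90)
rect(210,255,215,275,gray,6)
rect(210,255,245,275,lambda q:(q[...,1]>170)&(q[...,2]>190),52)
rect(280,335,175,218,lambda q:(q[...,1]<70)&(q[...,2]>90),20)
for p,z in(((306,185),134),((353,198),30)):print(onplane("top",p,z))
b=a[150:300,200:420];cv2.imwrite("pics/topc.png",cv2.resize(b,None,fx=3.6,fy=3.6,interpolation=2))
E
```

```text
6 209 [485.3 202.1] [ 81.7 119.1] 86.4 [480.81982 202.81517]
52 29 [443.4 204.3] [ 7.5 31.6] 86.7 [443.76706 204.26012]
20 123 [626.5  27.1] [93.2 88.5] 86.9 [622.3899  27.6188]
[[622.3136049   24.85914475 134.        ]]
[[619.12800935 -93.29411347  30.        ]]
```

View pics/topc.png

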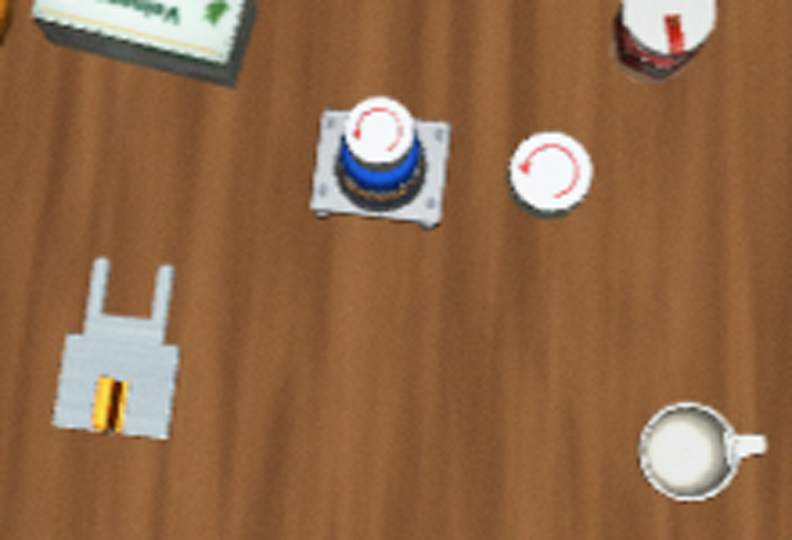

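Confirmed: the cap on the bottle (crop (380,130)) has the smaller disc, and the loose one (550,172) is bigger. Fork and stand both have a yaw of about -3°. Next I'll go above the fork.

```bash
cat >> h.py <<'E'
def to(x,y,ztcp,yawdeg,ref=None):
    s=arm.state();R=Ro.from_euler("xyz",s["ee_rot"]).as_matrix() if ref is None else Ro.from_euler("xyz",ref[1]).as_matrix()
    p=np.array(s["tcp_pos"]) if ref is None else np.array(ref[0])
    G=Ro.from_euler("xyz",[180,0,yawdeg],degrees=True).as_matrix()
    print("turn",np.round(np.degrees(Ro.from_matrix(R.T@G).as_rotvec()),1),"shift",np.round(R.T@(np.array([x,y,ztcp])-p),1),"t",s["t"])
E
python3 -c "
from h import *
to(443.3,204.5,340,176.4)"
```

```text
turn [ -0.1  -0.  -20.2] shift [-323.4 -183.9   64.2] t 0.1
```

```bash
python3 -m pendant '[[0,0,-10,-54,-31,11,0],[0,0,-20.2,-108,-61,21,0],[0,0,-20.2,-162,-92,32,0],[0,0,-20.2,-216,-123,43,0],[0,0,-20.2,-270,-153,54,0],[0,0,-20.2,-323.4,-184,64,0],[0,0,-20.2,-323.4,-184,64,0],[0,0,-20.2,-323.4,-184,64,0]]' 40
python3 - <<'E'
from h import *
print(arm.state()["tcp_pos"],arm.state()["ee_rot"])
np.save("P1.npy",np.array(pose("wrist"),dtype=object),allow_pickle=True)
cv2.imwrite("pics/w1.png",arm.camera("wrist")[:,:,::-1])
E
```

```text
t: 1.1
tcp_pos: [443.5, 204.2, 340.3]
ee_rot: [3.142, -0.001, 3.078]
wrist_force: [0.2, -0.2, -0.1]
finger_gap: 85.6
gripper_force: 0.0
[443.47098116 204.20353153 340.29892188] [ 3.14155380e+00 -1.33520942e-03  3.07772503e+00]Traceback (most recent call last):
  File "<stdin>", line 3, in <module>
ValueError: could not broadcast input array from shape (3,3) into shape (3,)
```

Run:
```python
from h import *
import pickle
pickle.dump(pose("wrist"),open("P1","wb"))
cv2.imwrite("pics/w1.png",arm.camera("wrist")[:,:,::-1])
print(proj("wrist",[[443.3,204.5,52],[624,26,134],[624,26,20]]))
```

```text
[[318.13703669 194.43366867]
 [159.96945128 392.10328119]
 [191.81491524 326.81234184]]
```

View pics/w1.png

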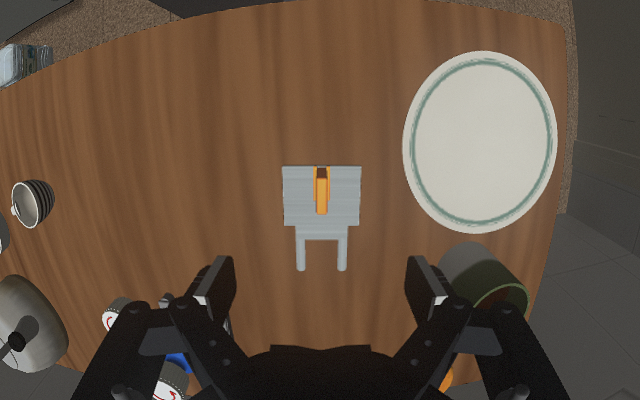

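The fork lies centred below the gripper, tab at (321,190), plate (283..361,166..226), prongs downward. The stand is partly hidden by the left finger. Now measuring the fork.

Run:
```python
from h import *
import pickle
P=pickle.load(open("P1","rb"))
a=cv2.imread("pics/w1.png");h=cv2.cvtColor(a,cv2.COLOR_BGR2HSV)
m=np.zeros(h.shape[:2],bool);s=np.s_[155:280,270:375]
m[s]=(h[s][...,1]<70)&(h[s][...,2]>90);c=blob(m)
p=onplane("wrist",c,6,P)[:,:2].astype(np.float32);r=cv2.minAreaRect(p);print(r)
# axis from left/right plate edges
for a0,b0 in((0,1),):
    rows=[(y,np.where(m[y])[0].min(),np.where(m[y])[0].max()) for y in range(172,222)]
    for k in(1,2):
        q=onplane("wrist",[(t[k],t[0]) for t in rows],6,P)[:,:2];f=np.polyfit(q[:,0],q[:,1],1);print(np.degrees(np.arctan(f[0])),q.mean(0))
o=(h[...,0]<25)&(h[...,1]>150)&(h[...,2]>60);o2=np.zeros_like(o);o2[155:225,300:345]=o[155:225,300:345]
c=blob(o2);print(c.min(0),c.max(0));
for z in(52,):
    q=onplane("wrist",c,z,P)[:,:2].astype(np.float32);print(cv2.minAreaRect(q))
```

```text
((487.38507080078125, 203.892333984375), (80.80473327636719, 121.12057495117188), 86.39395141601562)
-2.8503069212122982 [457.85304977 165.91233932]
-3.656298134630479 [462.87611416 245.28447297]
[314 166] [329 213]
((439.7696228027344, 206.8516387939453), (13.16028881072998, 42.6427116394043), 86.40029907226562)
```

```bash
python3 -c "
from h import *
to(444.3,205.7,188,176.5)"
```

```text
turn [ 0.  -0.1 -0.1] shift [ -1.4   0.7 152.5] t 1.15
```

```bash
python3 -m pendant '[[0,0,0,-1,1,50,0],[0,0,0,-1,1,100,0],[0,0,0,-1,1,140,0],[0,0,0,-1,1,152,0],[0,0,0,-1,1,152,0.5],[0,0,0,-1,1,152,1],[0,0,0,-1,1,152,1],[0,0,0,-1,1,152,1]]' 50; python3 -m pendant '[[0,0,0,0,0,0,1],[0,0,0,0,0,0,1],[0,0,0,0,0,0,1]]' 50
```

```text
t: 2.15
tcp_pos: [445.0, 205.7, 189.6]
ee_rot: [3.141, 0.002, 3.079]
wrist_force: [0.1, 0.1, -0.6]
finger_gap: 12.2
gripper_force: 0.0
t: 2.52
tcp_pos: [445.0, 205.6, 189.6]
ee_rot: [3.141, 0.002, 3.079]
wrist_force: [-0.7, 0.1, 6.6]
finger_gap: 9.3
gripper_force: 50.2
```

```bash
python3 -m pendant '[[0,0,0,0,0,-45,1],[0,0,-5,0,0,-90,1],[0,0,-15,-10,0,-142,1],[0,0,-25,-40,0,-142,1],[0,0,-35,-70,-10,-142,1],[0,0,-45,-110,-30,-142,1],[0,0,-55,-145,-45,-142,1],[0,0,-65,-180,-54,-142,1]]' && python3 -m pendant '[[0,0,-10,0,0,0,1],[0,0,-20,0,0,0,1],[0,0,-28.5,0,0,0,1],[0,0,-28.5,0,0,0,1],[0,0,-28.5,0,0,0,1]]'
python3 - <<'E'
from h import *
import pickle
pickle.dump(pose("wrist"),open("P2","wb"))
cv2.imwrite("pics/w2.png",arm.camera("wrist")[:,:,::-1])
E
```

```text
t: 3.52
tcp_pos: [621.7, 139.4, 330.3]
ee_rot: [3.141, -0.001, -2.065]
wrist_force: [0.7, -0.4, -1.9]
finger_gap: 9.6
gripper_force: 49.0
t: 4.15
tcp_pos: [620.7, 140.4, 330.5]
ee_rot: [3.141, -0.0, -1.574]
wrist_force: [-0.8, 0.8, -0.3]
finger_gap: 9.5
gripper_force: 49.1
```

View pics/w2.png

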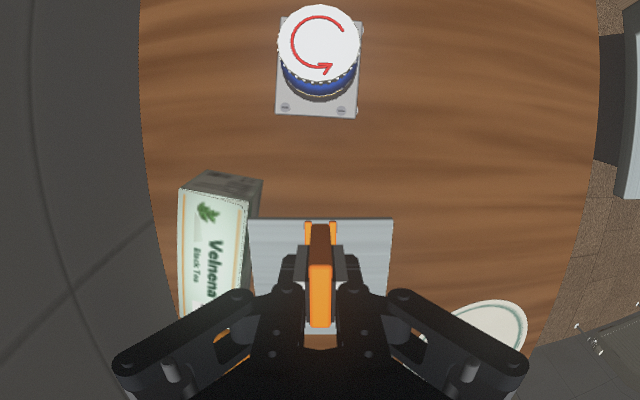

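The wrist view shows the cap at (319,42), the stand (276..362,15..118) with its front edge on the right, and the held fork square in the gripper with its plate's rear edge at row 220. Measuring the cap, stand edges and fork plate.

Run:
```python
from h import *
import pickle
P=pickle.load(open("P2","rb"))
a=cv2.imread("pics/w2.png");h=cv2.cvtColor(a,cv2.COLOR_BGR2HSV)
g=(h[...,1]<70)&(h[...,2]>80)
m=np.zeros_like(g);m[0:100,260:375]=(h[0:100,260:375,1]<40)&(h[0:100,260:375,2]>200)
c=blob(m);q=onplane("wrist",c,134,P)[:,:2].astype(np.float32);print("cap",cv2.minEnclosingCircle(q))
gs=np.zeros_like(g);gs[0:135,265:375]=g[0:135,265:375]
right=[(np.where(gs[y,:370])[0].max(),y) for y in range(85,108)]
left=[(np.where(gs[y])[0].min(),y) for y in range(60,108)]
bot=[(x,np.where(gs[:130,x])[0].max()) for x in range(284,350,2)]
for n,L,ax in(("front",right,1),("back",left,1),("+y",bot,0)):
    q=onplane("wrist",L,20,P)[:,:2]
    f=np.polyfit(q[:,ax],q[:,1-ax],1);r=q[:,1-ax]-np.polyval(f,q[:,ax]);k=abs(r)<1.5;f=np.polyfit(q[k,ax],q[k,1-ax],1)
    print(n,np.degrees(np.arctan(f[0])),q[k].mean(0),k.sum(),r.std(), L[::6])
# fork plate: in-hand z
z=330.5-189.6+6
for n,L,ax in(("L",[(np.where(g[y,240:300])[0].min()+240,y) for y in range(228,270)],1),("R",[(np.where(g[y,350:400])[0].max()+350,y) for y in range(228,285)],1),("rear",[(x,np.where(g[205:240,x])[0].min()+205) for x in list(range(258,295))+list(range(345,385))],0)):
    q=onplane("wrist",L,z,P)[:,:2];f=np.polyfit(q[:,ax],q[:,1-ax],1);print(n,np.degrees(np.arctan(f[0])),q.mean(0),(q[:,1-ax]-np.polyval(f,q[:,ax])).std())
print(arm.state()["tcp_pos"],np.degrees(arm.state()["ee_rot"]))
```

```text
cap ((621.8330078125, 29.021366119384766), 22.109628677368164)
front 3.048847282183687 [588.27835508  55.77958118] 23 0.3230597285574965 [(np.int64(358), 85), (np.int64(357), 91), (np.int64(357), 97), (np.int64(356), 103)]
back 4.297314496596313 [660.52523397  43.95166043] 48 0.26392048852074196 [(np.int64(277), 60), (np.int64(277), 66), (np.int64(276), 72), (np.int64(276), 78), (np.int64(276), 84), (np.int64(275), 90), (np.int64(275), 96), (np.int64(275), 102)]
+y -4.04031763752313 [624.68006771  74.03437885] 33 0.2739023404499453 [(284, np.int64(114)), (296, np.int64(115)), (308, np.int64(115)), (320, np.int64(116)), (332, np.int64(117)), (344, np.int64(118))]
L 6.32137389088363 [666.77229368 140.82758366] 0.021484532644154432
R 0.03499964303821764 [581.53737272 145.86086162] 0.20491004974350036
rear -0.5550913213799508 [620.11849158 121.21791721] 0.8103217177518791
[620.72031626 140.46635409 330.56598404] [ 1.79980664e+02 -4.67881355e-03 -9.01621467e+01]
```

```bash
python3 -m pendant '[[0,0,0,10,40,-10,1],[0,0,10,25,80,-10,1],[0,0,20,45,120,-10,1],[0,0,30,70,162,-10,1],[0,0,40,101,162,-10,1],[0,0,50,101,162,-10,1],[0,0,60,101,162,-10,1],[0,0,70,101,162,-10,1]]' && python3 -m pendant '[[0,0,10,0,0,0,1],[0,0,20,0,0,20,1],[0,0,23.6,0,0,60,1],[0,0,23.6,0,0,100,1],[0,0,23.6,0,0,130,1],[0,0,23.6,0,0,130,1],[0,0,23.6,0,0,130,1]]'
python3 - <<'E'
from h import *
s=arm.state();print(s["tcp_pos"],np.degrees(s["ee_rot"]))
a=arm.camera("top")[:,:,::-1];cv2.imwrite("pics/t2.png",a)
cv2.imwrite("pics/t2c.png",cv2.resize(a[165:265,260:360],None,fx=6,fy=6,interpolation=2))
E
```

```text
t: 5.2
tcp_pos: [458.7, 39.5, 341.0]
ee_rot: [-3.141, 0.001, -2.801]
wrist_force: [-0.1, 0.1, -0.9]
finger_gap: 9.5
gripper_force: 49.4
t: 6.08
tcp_pos: [459.3, 39.7, 211.7]
ee_rot: [3.142, 0.001, 3.077]
wrist_force: [-0.1, 0.3, -0.6]
finger_gap: 9.5
gripper_force: 49.4
[459.28636081  39.65571427 211.65222289] [1.79998569e+02 6.68288782e-02 1.76307235e+02]
```

View pics/t2c.png

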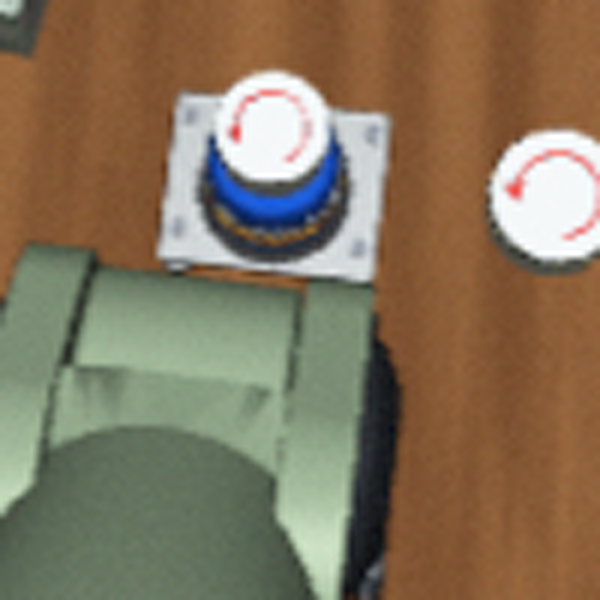

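The top crop shows the arm hiding the fork, with the stand clear at crop (160..390,95..280). Its y agrees with the wrist view (28–29 mm), so I'll lower and insert.

```bash
python3 -m pendant '[[0,0,0,0,0.3,12,1],[0,0,0,0,0.3,19,1],[0,0,0,0,0.3,19,1],[0,0,0,-10,0.3,19,1],[0,0,0,-20,0.3,19,1],[0,0,0,-28,0.3,19,1],[0,0,0,-34,0.3,19,1],[0,0,0,-34,0.3,19,1]]'
```

```text
t: 7.12
tcp_pos: [493.2, 37.8, 191.7]
ee_rot: [3.142, 0.0, 3.078]
wrist_force: [-1.0, 0.8, -1.9]
finger_gap: 9.4
gripper_force: 49.4
```

```bash
python3 -m pendant '[[0,0,0,-4,-0.6,-0.8,1],[0,0,0,-10,-0.6,-0.8,1],[0,0,0,-16,-0.6,-0.8,1],[0,0,0,-22,-0.6,-0.8,1],[0,0,0,-28,-0.6,-0.8,1],[0,0,0,-28,-0.6,-0.8,1]]'
```

```text
t: 7.88
tcp_pos: [521.1, 35.4, 192.5]
ee_rot: [-3.142, 0.001, 3.078]
wrist_force: [-0.5, -0.0, -1.3]
finger_gap: 9.3
gripper_force: 49.4
```

```bash
python3 -m pendant '[[0,0,0,-5,0,0,1],[0,0,0,-10,0,0,1],[0,0,0,-13,0,0,1],[0,0,0,-13,0,0,1]]';python3 -m pendant '[[0,0,0,-2,0,0,1],[0,0,0,-4,0,0,1],[0,0,0,-4,0,0,1]]'
```

```text
t: 8.38
tcp_pos: [533.8, 34.5, 192.5]
ee_rot: [3.142, 0.0, 3.078]
wrist_force: [0.7, -0.6, -1.8]
finger_gap: 9.8
gripper_force: 49.4
t: 8.75
tcp_pos: [537.2, 34.4, 192.3]
ee_rot: [3.142, -0.001, 3.078]
wrist_force: [-2.3, 0.6, -0.0]
finger_gap: 9.3
gripper_force: 49.5
```

```bash
python3 -m pendant '[[0,0,0,-1.5,0,0,1],[0,0,0,-3,0,0,1],[0,0,0,-3,0,0,1]]'
```

```text
t: 9.12
tcp_pos: [538.3, 34.4, 191.7]
ee_rot: [-3.142, -0.006, 3.078]
wrist_force: [-6.9, 1.7, 1.5]
finger_gap: 9.5
gripper_force: 50.0
```

Shoulders are in contact with the front, as expected. I'll relax, lower it onto the table, release and go up.

```bash
python3 -m pendant '[[0,0,0,2,0,1.5,1],[0,0,0,2,0,2.5,1],[0,0,0,2,0,2.5,0.6],[0,0,0,2,0,2.5,0.2],[0,0,0,2,0,2.5,0],[0,0,0,2,0,2.5,0],[0,0,0,2,0,-40,0],[0,0,0,2,0,-90,0]]'
python3 - <<'E'
from h import *
to(606,29.5,340,176.3)
E
```

```text
t: 10.12
tcp_pos: [538.0, 34.3, 282.6]
ee_rot: [3.142, -0.002, 3.078]
wrist_force: [0.8, 0.4, -0.0]
finger_gap: 85.3
gripper_force: 0.0
turn [ 0.  -0.1  0. ] shift [-68.   -0.4 -57.5] t 10.125
```

```bash
python3 -m pendant '[[0,0,0,-10,0,-40,0],[0,0,0,-22,0,-58,0],[0,0,0,-22,0,-58,0],[0,0,0,-22,0,-58,0]]'
python3 - <<'E'
from h import *
import pickle
P=pose("wrist");pickle.dump(P,open("P3","wb"))
a=arm.camera("wrist")[:,:,::-1].copy();cv2.imwrite("pics/w3.png",a)
cv2.imwrite("pics/w3c.png",cv2.resize(a[120:380,200:440],None,fx=2.3,fy=2.3,interpolation=2))
print(proj("wrist",[[622,28.7,134],[537.7,34.1,52]],P))
E
```

```text
t: 10.62
tcp_pos: [559.7, 32.9, 339.3]
ee_rot: [3.142, -0.002, 3.078]
wrist_force: [-0.3, -0.3, 0.4]
finger_gap: 85.2
gripper_force: 0.0
[[318.14012509 312.77841244]
 [318.48335889 170.14046424]]
```

View pics/w3c.png

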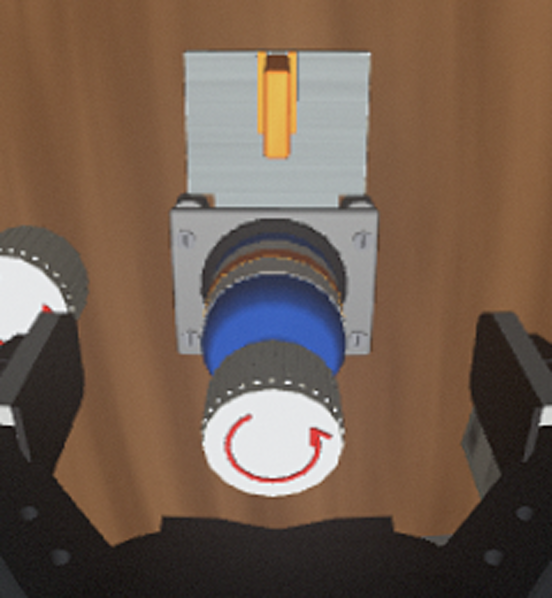

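The fork is home, its shoulders against the stand. The cap top centre is at full-image (318.7,312.6), where (622, 28.7) predicts it. Moving over the cap and gripping.

```bash
python3 -c "
from h import *
to(621.9,28.6,277,176.3)"
python3 -m pendant '[[0,0,0,-40,-0.4,0,0],[0,0,0,-62.3,-0.4,0,0],[0,0,0,-62.3,-0.4,30,0],[0,0,0,-62.3,-0.4,62,0],[0,0,0,-62.3,-0.4,62,0],[0,0,0,-62.3,-0.4,62,0.5],[0,0,0,-62.3,-0.4,62,1],[0,0,0,-62.3,-0.4,62,1]]' 70; python3 -m pendant '[[0,0,0,0,0,0,1],[0,0,0,0,0,0,1]]'
```

```text
turn [ 0.  -0.2  0. ] shift [-62.7  -0.3  61.8] t 10.675
t: 11.68
tcp_pos: [623.1, 28.3, 280.1]
ee_rot: [-3.141, 0.003, 3.078]
wrist_force: [-1.6, -0.9, 3.8]
finger_gap: 42.5
gripper_force: 70.3
t: 11.92
tcp_pos: [623.1, 28.3, 279.4]
ee_rot: [-3.141, 0.002, 3.078]
wrist_force: [0.4, -0.2, 4.3]
finger_gap: 42.5
gripper_force: 70.4
```

```bash
python3 -m pendant '[[0,0,0,0,0,2,1],[0,0,0,0,0,4,1],[0,0,0,0,0,4,1]]'; python3 -m pendant '[[0,0,0,0,0,2,1],[0,0,0,0,0,2,1],[0,0,0,0,0,2,1]]'
```

```text
t: 12.3
tcp_pos: [623.2, 28.3, 275.2]
ee_rot: [-3.141, 0.002, 3.078]
wrist_force: [0.4, -1.5, 7.2]
finger_gap: 42.6
gripper_force: 70.7
t: 12.68
tcp_pos: [623.2, 28.3, 273.7]
ee_rot: [-3.141, 0.002, 3.078]
wrist_force: [-1.2, -1.2, 9.1]
finger_gap: 42.5
gripper_force: 70.8
```

About 5.7 mm down at 9 N. Turning anticlockwise by 1.2 rad.

```bash
python3 -m pendant '[[0,0,-9,0,0,0,1],[0,0,-18,0,0,0,1],[0,0,-27,0,0,0,1],[0,0,-36,0,0,0,1],[0,0,-45,0,0,0,1],[0,0,-54,0,0,0,1],[0,0,-62,0,0,0,1],[0,0,-69,0,0,0,1]]'; python3 -m pendant '[[0,0,0,0,0,0,1],[0,0,0,0,0,0,1]]'; python3 -c "
from h import *
print(arm.state()['torque'])"
```

```text
t: 13.68
tcp_pos: [623.0, 29.1, 273.7]
ee_rot: [-3.141, 0.003, -1.997]
wrist_force: [-2.0, 1.9, 9.7]
finger_gap: 42.6
gripper_force: 70.9
t: 13.92
tcp_pos: [622.9, 29.1, 273.7]
ee_rot: [-3.141, 0.002, -2.001]
wrist_force: [-1.6, 2.1, 9.2]
finger_gap: 42.3
gripper_force: 70.9
[0.3569932  0.27293665 0.00680415]
```

Turned without hitting the stop and still pressed. Lifting slowly at first.

```bash
python3 -m pendant '[[0,0,0,0,0,-4,1],[0,0,0,0,0,-8,1],[0,0,0,0,0,-11,1],[0,0,0,0,0,-11,1]]'; python3 -m pendant '[[0,0,0,0,0,-3,1],[0,0,0,0,0,-6,1],[0,0,0,0,0,-6,1]]'
```

```text
t: 14.42
tcp_pos: [622.2, 28.6, 282.9]
ee_rot: [3.14, -0.0, -2.001]
wrist_force: [0.0, 1.2, 0.9]
finger_gap: 42.3
gripper_force: 70.9
t: 14.8
tcp_pos: [622.7, 28.2, 289.8]
ee_rot: [-3.141, -0.001, -2.002]
wrist_force: [-0.1, 0.6, 0.2]
finger_gap: 42.5
gripper_force: 71.1
```

Free. Lifting about 75 mm more, straight up.

```bash
python3 -m pendant '[[0,0,0,0,0,-15,1],[0,0,0,0,0,-35,1],[0,0,0,0,0,-55,1],[0,0,0,0,0,-75,1],[0,0,0,0,0,-75,1],[0,0,0,0,0,-75,1],[0,0,0,0,0,-75,1]]'
python3 - <<'E'
from h import *
w=arm.camera("wrist")[:,:,::-1];s=arm.camera("scene")[:,:,::-1]
s2=cv2.resize(s[90:290,180:480],(600,400),interpolation=2);w2=cv2.resize(w,(320,200))
o=np.zeros((600,600,3),np.uint8);o[:400]=s2;o[400:,:320]=w2;cv2.imwrite("pics/f.png",o)
E
```

```text
t: 15.68
tcp_pos: [622.3, 28.4, 363.5]
ee_rot: [3.14, -0.001, -2.001]
wrist_force: [-0.2, -0.3, -1.4]
finger_gap: 42.3
gripper_force: 71.0
```

View pics/f.png

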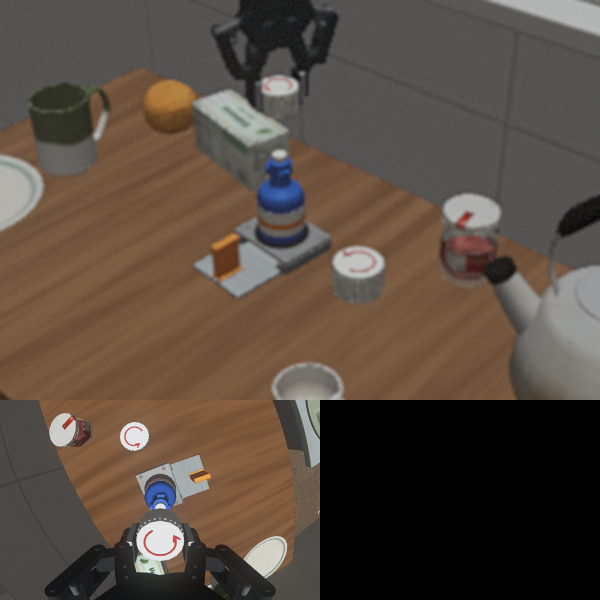

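The picture shows the cap held upright at (280,92), about 85 mm above its seat. The bottle is open at (280,155), the fork is home at (240,265), and nothing else has moved.

```bash
python3 -c "
from cell import arm
print(arm.job_done())"
```

```text
the job is handed in; nothing more can be done
None
```

The fork is home in the stand's slot, and the cap is off and held upright about 85 mm above its closed position. I handed the job in at about 15.8 s; no verdict came back.

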